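# Turn the tape carousel to the thick roll

### The arm

A 7-joint arm with a two-finger parallel gripper is mounted at the origin on a cart in front of the work surface, level with it; the furniture and walls round the work are solid. World frame = base frame: x ahead of the robot, y to its left, z up, the work surface at z = 0. Lengths are in m, angles in rad, forces in N, time in s.
With the tool pointing down it reaches from about 0.4 to 0.85 m from the base axis. Payload 10.4 kg.
Tool frame: the origin (TCP) lies between the finger pads; the fingertips stand 11 mm ahead of it and the grasp point (between the pads) lies 8 mm behind it; z points along the fingers, y is the direction in which the jaws open and shut (so a half turn about z gives the same grasp; the last joint's range is limited). The gripper opens to 87 mm and grips with 3 to 60 N. Pads are 19 mm wide; open, the fingers measure 117 mm over their backs; the gripper's body (75 mm by 190 mm) begins 51 mm behind the grasp point.
Start: joints at [1.278, 0.332, -0.065, 1.46, 0.022, 1.35, -0.088], TCP at [0.167, -0.602, 0.234] pointing down, gripper open.
Joint ranges: [-2.6, 2.6], [-0.5, 2.12], [-1.47, 1.34], [0.16, 2.42], [-1.27, 4.41], [0.06, 2.06], [-2.6, 2.6]. Speed limits (rad/s): [2.22, 2.22, 2.79, 2.79, 3.14, 3.14, 3.14].

### API

Orientations are given as a unit quaternion [x, y, z, w].
In Python, from bench import r, eyes gives the robot as it stands.
- The arm moves only by the shell command python3 -m inch 'ROWS' [FORCE]. ROWS is a JSON object of lists of equal length, an entry for each row: "translation": the shift along the world's x, y, z scaled (see below), a list of three; "rot": the turn, a rotation vector about the world's x, y, z scaled (see below), a list of three; "jaw": the finger opening in mm, from 0 to 87. In form: {"translation": [[tx, ty, tz], ...], "rot": [[ax, ay, az], ...], "jaw": [jaw, ...]}. A call has 1 to 20 rows; each row is the pose to reach, as a shift and turn from the pose measured when the call began; what a row does not reach only later rows make up. The controller multiplies each number of a shift by 100 mm and each number of a turn by 60 degrees. A row lasts 1/10 s, in which the tool goes at most 50 mm and 8.59 degrees, less where a joint would pass 70% of its speed; a pose out of reach is approached as far as the arm can. A call with a number of a shift or a turn outside -1 to 1 is refused whole. A call with a gripper value outside its range is refused whole. The fingers move at their own pace and stop on an object; FORCE is the grip in N (left out, the last holds). Time passes only in rows, so rows that repeat a pose let the fingers close. It gives the time, the measured TCP pose, the force and the opening at its end, in the units of the state.
- r.read_state(): the state, without advancing time (a new reading comes with each control period).
- eyes.camera(name): name is "side" or "top"; returns the picture (480x640x3 uint8, blue, green, red); there is no depth.
- eyes.calibration(name): a dict with "fx", "fy", "cx", "cy" (pixels), "distortion" ([k1, k2, p1, p2, k3] as OpenCV has them; the pictures are not rectified), "R" (3x3) and "t" (3): a world point X has camera coordinates R X + t. Camera axes: x right, y down, z forward; pixel columns grow to the right and rows downward; lengths in m; the calibration is good to about 2 mm. A picture is of the moment at which its call begins. calibration takes no time and is no camera call.
- r.close_job(): hands the job in, once; it reports no verdict.
The state is a dict: "time": time; "joint_positions": joint angles; "joint_vel": joint speeds; "joint_torque": joint torques, N m; "ee_pos": TCP position; "eef_rot": TCP orientation; "ft_force": force on the tool from outside, world axes, zero at the start; "torque": the same for the moment, N m; "width": finger opening in m.
Only numpy, scipy, OpenCV 4.12 (cv2) and the standard library are available. Lean on these libraries where they do the work, as an engineer would, in place of code of your own. Each camera call takes 0.05 s, during which the arm holds its last target. There are 200 camera calls.

### The job

Turn the tape carousel on the bench until the thickest roll of tape squarely faces the arrow on its foot, ready to be picked, and leave it standing there. Push it round steadily, without flinging it, by the upright pegs at its rim or by the rim itself; push only, do not take a peg between the fingers. Do not touch or lift the rolls, and leave everything else on the table where it is.

Things in the scene. Friction and masses are not known exactly. Their poses are not given: they have to be found in the camera images.
- foot: fixed steel foot of the turntable, bolted to the table; origin on the table top (z = 0) on the turntable's vertical axis, z up; its -x axis points to its front, where a tongue reaches 205 mm from the axis and carries the index arrow (36 mm high, 14 mm outside the platter's edge). The front looks roughly toward the robot; it varies by about 30 degrees either side
- arrow_tip (a point): tip of the index arrow, a small steel cone that lies level and points inward at the platter; 169 mm from the axis, 22 mm above the table
- front_spot (a point): point straight in from the arrow, 85 mm from the axis, on the level of the platter's top face (30 mm above the table): the centre of a roll stands above it when that roll faces the arrow squarely
- platter (a joint): angle of the round plywood platter (310 mm across, 16 mm thick, its top face 30 mm above the table) on the foot, rad, zero at the start, growing counter-clockwise seen from above; turns freely both ways without stops. Stiff bearing (about 0.1 N m, so under 1 N at the pegs): it stays where it is left and does not coast
- tape_thick_mid (a point): centre of the thickest roll of tape, 50 mm tall, 104 mm across (twice as tall as the others), standing flat over one of the turntable's three low round posts (each 42 mm across, 14 mm tall, 85 mm from the turntable's axis, 120 degrees apart); which roll is on which post varies. Point at the roll's centre, 28 mm above the platter's top face (the roll rests on rubber feet 3 mm high). Loose: it must not be touched or lifted
- tape_medium_mid (a point): centre of a middling roll of tape, 25 mm tall, 104 mm across, standing flat over one of the turntable's three low round posts (each 42 mm across, 14 mm tall, 85 mm from the turntable's axis, 120 degrees apart); which roll is on which post varies. Point at the roll's centre, 15.5 mm above the platter's top face (the roll rests on rubber feet 3 mm high). Loose: it must not be touched or lifted
- tape_thin_mid (a point): centre of the thinnest roll of tape, 18 mm tall, 95 mm across, standing flat over one of the turntable's three low round posts (each 42 mm across, 14 mm tall, 85 mm from the turntable's axis, 120 degrees apart); which roll is on which post varies. Point at the roll's centre, 12 mm above the platter's top face (the roll rests on rubber feet 3 mm high). Loose: it must not be touched or lifted
- peg_a (a point): steel finger peg standing upright near the platter's rim, 140 mm from the axis: 14 mm thick, 34 mm tall (22 mm wide collar in the lowest 3 mm), fixed to the platter, midway between two posts (60 degrees from each). Point on its axis at half its height, 17 mm above the platter's top face. There are three alike, 120 degrees apart
- peg_b (a point): steel finger peg standing upright near the platter's rim, 140 mm from the axis: 14 mm thick, 34 mm tall (22 mm wide collar in the lowest 3 mm), fixed to the platter, midway between two posts (60 degrees from each). Point on its axis at half its height, 17 mm above the platter's top face. There are three alike, 120 degrees apart
- peg_c (a point): steel finger peg standing upright near the platter's rim, 140 mm from the axis: 14 mm thick, 34 mm tall (22 mm wide collar in the lowest 3 mm), fixed to the platter, midway between two posts (60 degrees from each). Point on its axis at half its height, 17 mm above the platter's top face. There are three alike, 120 degrees apart
- spray_can: spray can, 67 mm across, 205 mm tall; loose bystander on the table, to be left alone; origin at the centre of its underside
- white_carton: plain white carton, 55 x 130 x 50 mm; loose bystander on the table, to be left alone; origin at the centre of its underside
- sanding_block: flat sanding block, 62 x 115 x 31 mm; loose bystander on the table, to be left alone; origin at the centre of its underside
- tape_thick: the thickest roll of tape itself; origin at the centre of its underside
- tape_medium: the middling roll of tape itself; origin at the centre of its underside
- tape_thin: the thinnest roll of tape itself; origin at the centre of its underside

How it is judged:
By the outcome, as a careful person would: the job done as asked, in the order asked, and still so for the second after the job is handed in, with the robot touching nothing.
It also fails if it takes over 58 s, if anything falls off the work surface, if the arm or the gripper's body presses on something with over 40 N, if the wrist force passes 120 N, or if a joint passes its speed limit or range.

## Working session

There is one attempt and no reset: what is moved stays moved. The work goes in short steps, Python scripts to look and compute and a shell command to move; the robot and the scene stay as the last step left them, time stands still between calls to the robot, and variables do not carry over. Pictures are saved under pics/ and viewed, about 8 in all and at most 12, crops included, and the job is handed in when it is done.

```bash
mkdir -p pics
python3 - <<'E'
from bench import r, eyes
import cv2
for n in ("top","side"):
    cv2.imwrite(f"pics/{n}0.png",eyes.camera(n)); c=eyes.calibration(n); print(n,c)
s=r.read_state();print(s["time"],s["ee_pos"],s["eef_rot"],s["width"])
E
```

```text
top {'fx': 553.8019323479069, 'fy': 553.8019323479069, 'cx': 321.49138844946447, 'cy': 237.98940066976894, 'distortion': array([-0.01930497,  0.        ,  0.        ,  0.        ,  0.        ]), 'R': array([[ 0.04572962, -0.99894557, -0.0040677 ],
       [-0.97457665, -0.04371926, -0.21974753],
       [ 0.21933799,  0.01401325, -0.9755483 ]]), 't': array([0.01708145, 0.51377645, 1.10804305])}
side {'fx': 511.33033363250325, 'fy': 511.33033363250325, 'cx': 310.0792932731623, 'cy': 240.8432763874785, 'distortion': array([-0.08152924,  0.        ,  0.        ,  0.        ,  0.        ]), 'R': array([[-0.86461395, -0.50190413, -0.02312915],
       [-0.24399078,  0.45966593, -0.85391787],
       [ 0.43921659, -0.73266601, -0.51989356]]), 't': array([0.46920105, 0.18289457, 0.80874661])}
0.1 [ 0.16649205 -0.60209299  0.23287058] [ 9.90913879e-01  1.34496544e-01 -1.08904069e-04 -5.94041412e-04] 0.0867810752101249
```

View pics/top0.png

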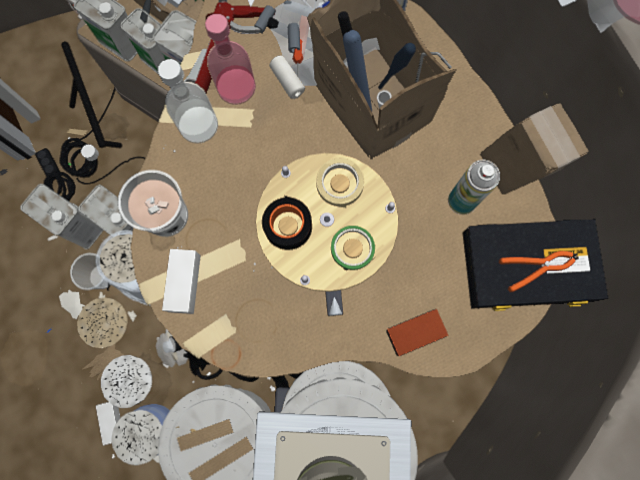

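View pics/side0.png

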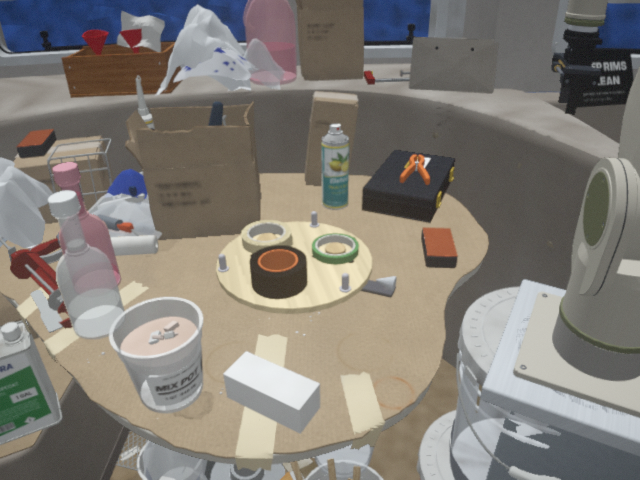

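The top view shows the thick black roll at about (287,223) and the hub at (327,219). The pegs are near (285,171), (391,208) and (305,279), and the arrow is near (335,300) pointing up the picture. The side view confirms that the black roll is the tallest.

```bash
cat > h.py <<'E'
from bench import r, eyes
import cv2, numpy as np
def ray(n,uv,z):
    c=eyes.calibration(n);K=np.array([[c["fx"],0,c["cx"]],[0,c["fy"],c["cy"]],[0,0,1]])
    p=cv2.undistortPoints(np.array(uv,float).reshape(-1,1,2),K,c["distortion"]).reshape(-1,2)
    d=np.c_[p,np.ones(len(p))]@c["R"]; o=-c["R"].T@c["t"]
    return o+d*((z-o[2])/d[:,2])[:,None]
def big(m):
    cs,_=cv2.findContours(m.astype(np.uint8),cv2.RETR_EXTERNAL,cv2.CHAIN_APPROX_NONE)
    return max(cs,key=cv2.contourArea)
def circ(P):  # algebraic circle fit
    A=np.c_[2*P[:,:2],np.ones(len(P))];s=np.linalg.lstsq(A,(P[:,:2]**2).sum(1),rcond=None)[0]
    return s[:2],np.sqrt(s[2]+s[0]**2+s[1]**2)
E
python3 - <<'E'
from h import *
im=cv2.imread("pics/top0.png");hsv=cv2.cvtColor(im,cv2.COLOR_BGR2HSV)
print("hsv platter",hsv[190,310],hsv[265,320],"table",hsv[140,300],hsv[320,270],"roll",hsv[205,285],"core",hsv[213,287])
roi=np.zeros(im.shape[:2],bool);roi[140:305,245:410]=1
m=roi&(hsv[...,2]>185)&(hsv[...,1]>40)
c=big(cv2.morphologyEx(m.astype(np.uint8),cv2.MORPH_OPEN,np.ones((3,3))));P=ray("top",cv2.convexHull(c),.03)
print("platter",circ(P),cv2.boundingRect(c))
m=roi&(hsv[...,2]<60);c=big(m);print("roll bbox",cv2.boundingRect(c),cv2.minEnclosingCircle(c))
print("hub/pegs",ray("top",[[327,219]],.033),ray("top",[[285,170],[391,207],[305,279]],.064))
print("arrow tip/base",ray("top",[[334,293]],.022))
print("cans",ray("top",[[180,280]],.05),ray("top",[[417,332]],.03),ray("top",[[465,203]],.0))
a=cv2.resize(im[150:320,240:420],None,fx=4,fy=4,interpolation=cv2.INTER_CUBIC)[:600]
a=cv2.resize(im[168:318,250:410],None,fx=4,fy=4,interpolation=cv2.INTER_CUBIC)
cv2.imwrite("pics/crop0.png",a)
E
```

```text
hsv platter [ 23  73 238] [ 24  75 236] table [ 17  86 157] [ 17  83 156] roll [ 10 190 203] core [ 24  72 247]
platter (array([0.56029616, 0.03131359]), np.float64(0.15386475070676497)) (256, 153, 142, 138)
roll bbox (262, 197, 50, 52) ((287.7523498535156, 222.80841064453125), 25.954853057861328)
hub/pegs [[0.56055612 0.03068467 0.033     ]] [[ 0.65727096  0.12555272  0.064     ]
 [ 0.58474393 -0.10375309  0.064     ]
 [ 0.42301489  0.07017245  0.064     ]]
arrow tip/base [[0.4020485  0.00884451 0.022     ]]
cans [[0.41108965 0.33128824 0.05      ]] [[ 0.32764082 -0.16649486  0.03      ]] [[ 0.6201001  -0.27666803  0.        ]]
```

View pics/crop0.png

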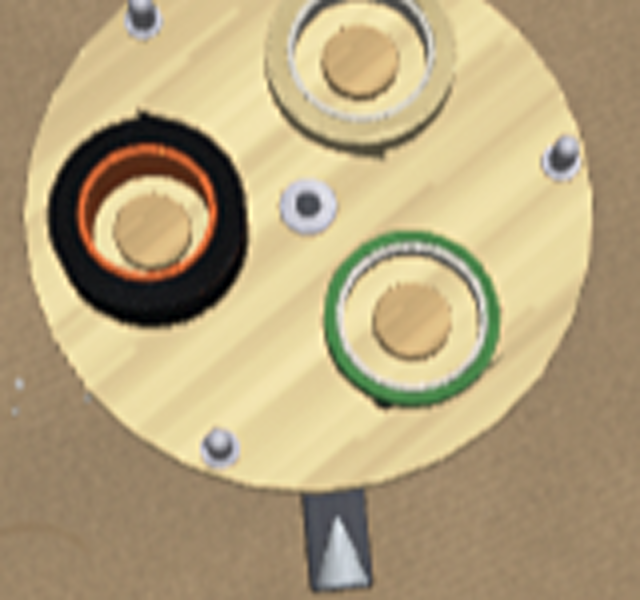

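The crop shows the arrow tip at about (334.5,296.8) and its base at (335,315). The peg tops are at (285,170.5), (392,204) and (305.5,277), and the black roll's post is at (288,225.5).

```bash
cat >> h.py <<'E'
C=np.array([.5605,.031])
def ang(p,c=C):return np.degrees(np.arctan2(*(p[:,:2]-c).T[::-1])),np.linalg.norm(p[:,:2]-c,axis=1)
E
python3 - <<'E'
from h import *
f=lambda L:[[250+x/4,168+y/4] for x,y in L]
print("tip",ray("top",f([[338,515]]),.022),ang(ray("top",f([[338,515]]),.022)))
print("tongue end",ang(ray("top",f([[340,590]]),.006)))
print("pegs",ray("top",f([[140,10],[568,145],[222,437]]),.064),ang(ray("top",f([[140,10],[568,145],[222,437]]),.064)))
print("posts",ang(ray("top",f([[152,230],[360,62],[411,321]]),.044)))
im=cv2.imread("pics/top0.png");hsv=cv2.cvtColor(im,cv2.COLOR_BGR2HSV)
roi=np.zeros(im.shape[:2],bool);roi[190:260,255:315]=1
c=big(roi&(hsv[...,1]>150)&(hsv[...,2]>100))
h=cv2.convexHull(c);P=ray("top",h,.083);print("core top",circ(P),ang(circ(P)[0][None]))
c=big(roi&(hsv[...,2]<60));P=ray("top",cv2.convexHull(c),.083);print("outer",circ(P),ang(circ(P)[0][None]))
E
```

```text
tip [[0.39413342 0.00746061 0.022     ]] (array([-171.94661607]), array([0.16802363]))
tongue end (array([-172.6261556]), array([0.20616059]))
pegs [[ 0.65613794  0.12548405  0.064     ]
 [ 0.59089403 -0.10576298  0.064     ]
 [ 0.42669032  0.06933345  0.064     ]] (array([ 44.65226375, -77.47029332, 164.01418762]), array([0.13443903, 0.14009964, 0.13919226]))
posts (array([ 104.2391065 ,  -17.84303557, -138.13065603]), array([0.08498125, 0.08215807, 0.08642384]))
core top (array([0.54045899, 0.11466972]), np.float64(0.03631073885183585)) (array([103.47001084]), array([0.08603641]))
outer (array([0.53583729, 0.11294923]), np.float64(0.05313235114683799)) (array([106.74922247]), array([0.08557994]))
```

Run:
```python
from h import *
print("box bottom corner",ray("top",[[373,157],[440,75],[320,65]],0))
for a in (-90,-83,-40,0,2): print(a, C+.14*np.array([np.cos(np.radians(a)),np.sin(np.radians(a))]))
print(r.read_state()["ft_force"])
```

```text
box bottom corner [[ 0.72016079 -0.067787    0.        ]
 [ 0.93365267 -0.22144783  0.        ]
 [ 0.94712342  0.06401308  0.        ]]
-90 [ 0.5605 -0.109 ]
-83 [ 0.57756171 -0.10795646]
-40 [ 0.66774622 -0.05899027]
0 [0.7005 0.031 ]
2 [0.70041472 0.03588593]
[-0.5179428  -0.23538797 -0.04292767]
```

The box's corner is too close to peg b's path. So I'll push the near peg (c) counter-clockwise by about 84°, with closed fingers and the tool turning along with the platter.

```bash
python3 -m inch '{"translation": [[0.5,0.5,0],[1,1,0],[1,1,0]], "rot": [[0,0,0.1],[0,0,0.14],[0,0,0.14]], "jaw": [0,0,0]}' 20
python3 -m inch '{"translation": [[0.5,0.5,0],[1,1,0],[1,1,0]], "rot": [[0,0,0.1],[0,0,0.14],[0,0,0.14]], "jaw": [0,0,0]}'
python3 -m inch '{"translation": [[0.4,0.5,0],[0.7,1,0],[0.7,1,0]], "rot": [[0,0,0.1],[0,0,0.14],[0,0,0.14]], "jaw": [0,0,0]}'
```

```text
time: 0.4
ee_pos: [0.2682, -0.4999, 0.2325]
eef_rot: [0.978, 0.208, -0.0, -0.001]
ft_force: [0.7, -0.4, 0.6]
width: 0.0708
time: 0.7
ee_pos: [0.3697, -0.3976, 0.2323]
eef_rot: [0.96, 0.28, -0.0, -0.001]
ft_force: [0.3, -0.8, 0.4]
width: 0.0472
time: 1.0
ee_pos: [0.442, -0.293, 0.2322]
eef_rot: [0.936, 0.353, 0.0, -0.002]
ft_force: [0.2, -0.3, 0.6]
width: 0.0229
```

```bash
python3 -m inch '{"translation": [[0,0.5,0],[0,1,0],[0,1,0]], "rot": [[0,0,0.1],[0,0,0.14],[0,0,0.14]], "jaw": [0,0,0]}'
python3 -m inch '{"translation": [[0,0.5,0],[0,1,0],[0,1,0]], "rot": [[0,0,0.1],[0,0,0.14],[0,0,0.14]], "jaw": [0,0,0]}'
python3 -m inch '{"translation": [[0,0.5,0],[0,1,0],[0,1,0]], "rot": [[0,0,0.1],[0,0,0.14],[0,0,0.14]], "jaw": [0,0,0]}'
python3 -m inch '{"translation": [[0,0.5,0],[0,0.9,0],[0,0.9,-0.3],[0,0.9,-0.7],[0,0.9,-0.7]], "rot": [[0,0,0.1],[0,0,0.14],[0,0,0.14],[0,0,0.14],[0,0,0.14]], "jaw": [0,0,0,0,0]}'
python3 - <<'E'
from h import *
cv2.imwrite("pics/a_top.png",eyes.camera("top"));cv2.imwrite("pics/a_side.png",eyes.camera("side")[180:480,150:550])
s=r.read_state();print(s["ee_pos"],s["eef_rot"],s["joint_positions"])
E
```

```text
time: 1.3
ee_pos: [0.4427, -0.1867, 0.2323]
eef_rot: [0.905, 0.425, 0.0, -0.002]
ft_force: [0.3, -0.0, 0.5]
width: 0.0027
time: 1.6
ee_pos: [0.4428, -0.0811, 0.2325]
eef_rot: [0.87, 0.494, 0.0, -0.002]
ft_force: [-0.0, -0.6, -0.8]
width: 0.0002
time: 1.9
ee_pos: [0.4425, 0.0245, 0.2328]
eef_rot: [0.829, 0.56, 0.001, -0.003]
ft_force: [0.1, -1.0, 0.4]
width: 0.0003
time: 2.4
ee_pos: [0.4398, 0.1133, 0.1589]
eef_rot: [0.786, 0.619, -0.003, -0.005]
ft_force: [-0.9, -0.6, 1.1]
width: 0.0008
[0.44240454 0.1140416  0.16326675] [ 7.85738791e-01  6.18550646e-01  9.93061251e-05 -3.10499598e-03] [ 0.45848167  0.07664598 -0.82304394  1.939799    0.05494347  1.15185185
 -0.62254969]
```

View pics/a_side.png

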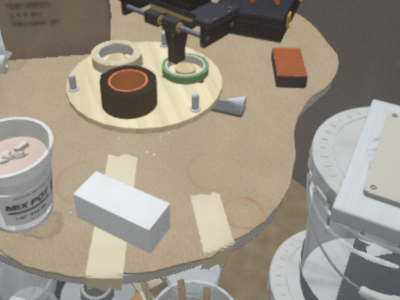

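The side view shows the closed fingers above the platter, between the black roll and peg c at (195,102) in the crop, with nothing disturbed. Lowering behind the peg next.

```bash
python3 -m inch '{"translation": [[-0.03,-0.12,0],[-0.03,-0.12,-0.3],[-0.03,-0.12,-0.6],[-0.03,-0.12,-0.8],[-0.03,-0.12,-0.8]], "rot": [[0,0,-0.03],[0,0,-0.03],[0,0,-0.03],[0,0,-0.03],[0,0,-0.03]], "jaw": [0,0,0,0,0]}'
python3 - <<'E'
from h import *
cv2.imwrite("pics/b_top.png",cv2.resize(eyes.camera("top")[130:340,220:440],None,fx=2.5,fy=2.5));cv2.imwrite("pics/b_side.png",cv2.resize(eyes.camera("side")[180:330,200:420],None,fx=2.5,fy=2.5))
s=r.read_state();print(s["ee_pos"],s["eef_rot"])
E
```

```text
time: 3.0
ee_pos: [0.4388, 0.1006, 0.0827]
eef_rot: [0.796, 0.605, -0.001, -0.004]
ft_force: [-0.0, 0.4, 0.6]
width: 0.0006
[0.4403406  0.10149861 0.08485184] [ 7.95874893e-01  6.05454876e-01  7.45252720e-04 -2.64434378e-03]
```

View pics/b_side.png

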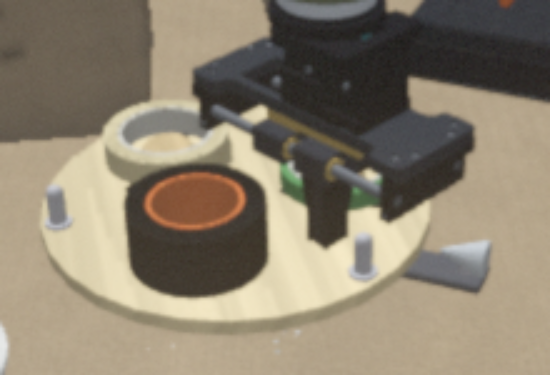

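```bash
python3 -m inch '{"translation": [[0,0,-0.1],[0,0,-0.2],[0,0,-0.28],[0,0,-0.29]], "rot": [[0,0,0],[0,0,0],[0,0,0],[0,0,0]], "jaw": [0,0,0,0]}'
cat >> h.py <<'E'
def table(ths,p0,th0):
    for t in ths:
        d=C+.14*np.array([np.cos(np.radians(t)),np.sin(np.radians(t))])-p0
        print(t,"[%.3f,%.3f,0]"%tuple(d*10),"%.3f"%((t-th0)/60))
E
python3 - <<'E'
from h import *
s=r.read_state();p=s["ee_pos"];q=s["eef_rot"];print(p,ang(p[None]),2*np.degrees(np.arctan2(q[1],q[0])),s["ft_force"])
table(range(152,190,2),p[:2],157)
E
```

```text
time: 3.5
ee_pos: [0.4397, 0.1013, 0.0548]
eef_rot: [0.796, 0.605, 0.0, -0.003]
ft_force: [0.1, -0.6, -0.0]
width: 0.0009
[0.43965301 0.10134797 0.05478613] (array([149.79527512]), array([0.13983144])) 74.52690262932994 [ 0.06647922 -0.57270566 -0.02606442]
152 [-0.028,-0.046,0] -0.083
154 [-0.050,-0.090,0] -0.050
156 [-0.070,-0.134,0] -0.017
158 [-0.090,-0.179,0] 0.017
160 [-0.107,-0.225,0] 0.050
162 [-0.123,-0.271,0] 0.083
164 [-0.137,-0.318,0] 0.117
166 [-0.150,-0.365,0] 0.150
168 [-0.161,-0.412,0] 0.183
170 [-0.170,-0.460,0] 0.217
172 [-0.178,-0.509,0] 0.250
174 [-0.184,-0.557,0] 0.283
176 [-0.188,-0.606,0] 0.317
178 [-0.191,-0.655,0] 0.350
180 [-0.192,-0.703,0] 0.383
182 [-0.191,-0.752,0] 0.417
184 [-0.188,-0.801,0] 0.450
186 [-0.184,-0.850,0] 0.483
188 [-0.178,-0.898,0] 0.517
```

```bash
python3 -m inch '{"translation": [[-0.03,-0.05,0],[-0.05,-0.09,0],[-0.07,-0.13,0],[-0.09,-0.18,0],[-0.11,-0.225,0],[-0.12,-0.27,0],[-0.14,-0.32,0],[-0.15,-0.365,0],[-0.16,-0.41,0],[-0.17,-0.46,0],[-0.18,-0.51,0],[-0.185,-0.56,0],[-0.19,-0.605,0],[-0.19,-0.655,0]], "rot": [[0,0,0],[0,0,0],[0,0,0],[0,0,0.02],[0,0,0.05],[0,0,0.08],[0,0,0.12],[0,0,0.15],[0,0,0.18],[0,0,0.22],[0,0,0.25],[0,0,0.28],[0,0,0.32],[0,0,0.35]], "jaw": [0,0,0,0,0,0,0,0,0,0,0,0,0,0]}'
python3 - <<'E'
from h import *
cv2.imwrite("pics/c_side.png",cv2.resize(eyes.camera("side")[180:330,200:420],None,fx=2.5,fy=2.5))
s=r.read_state();p=s["ee_pos"];q=s["eef_rot"];print(p,ang(p[None]),2*np.degrees(np.arctan2(q[1],q[0])),s["ft_force"])
a=ang(p[None])[0][0]%360; t0=float(round(a))
table(np.arange(180,218,2),p[:2],a)
E
```

```text
time: 4.9
ee_pos: [0.4206, 0.0355, 0.0551]
eef_rot: [0.672, 0.741, -0.0, -0.003]
ft_force: [-1.0, 0.4, 1.0]
width: 0.0002
[0.4205646  0.03458927 0.05498106] (array([178.53071334]), array([0.13998143])) 95.65993647670635 [-0.10160524 -0.94415335 -0.80330795]
180 [-0.001,-0.036,0] 0.024
182 [0.000,-0.085,0] 0.058
184 [0.003,-0.134,0] 0.091
186 [0.007,-0.182,0] 0.124
188 [0.013,-0.231,0] 0.158
190 [0.021,-0.279,0] 0.191
192 [0.030,-0.327,0] 0.224
194 [0.041,-0.375,0] 0.258
196 [0.054,-0.422,0] 0.291
198 [0.068,-0.469,0] 0.324
200 [0.084,-0.515,0] 0.358
202 [0.101,-0.560,0] 0.391
204 [0.120,-0.605,0] 0.424
206 [0.141,-0.650,0] 0.458
208 [0.163,-0.693,0] 0.491
210 [0.187,-0.736,0] 0.524
212 [0.212,-0.778,0] 0.558
214 [0.239,-0.819,0] 0.591
216 [0.267,-0.859,0] 0.624
```

View pics/c_side.png

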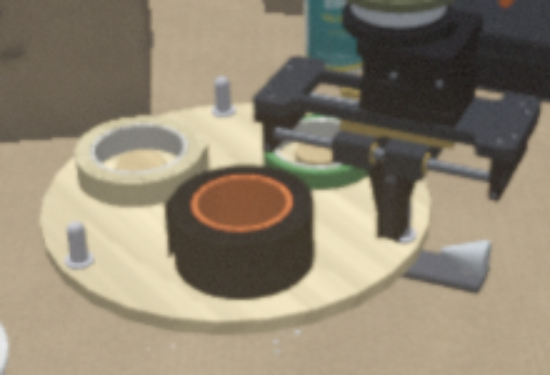

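The side view shows the platter turning with the finger behind the peg. The roll has moved right and stays clear of the gripper.

```bash
python3 -m inch '{"translation": [[0,-0.036,0],[0,-0.085,0],[0,-0.135,0],[0.01,-0.18,0],[0.015,-0.23,0],[0.02,-0.28,0],[0.03,-0.33,0],[0.04,-0.375,0],[0.055,-0.42,0],[0.07,-0.47,0],[0.085,-0.515,0],[0.1,-0.56,0],[0.12,-0.605,0],[0.14,-0.65,0],[0.165,-0.695,0],[0.19,-0.735,0],[0.21,-0.78,0],[0.24,-0.82,0],[0.27,-0.86,0]], "rot": [[0,0,0.02],[0,0,0.06],[0,0,0.09],[0,0,0.12],[0,0,0.16],[0,0,0.19],[0,0,0.22],[0,0,0.26],[0,0,0.29],[0,0,0.32],[0,0,0.36],[0,0,0.39],[0,0,0.42],[0,0,0.46],[0,0,0.49],[0,0,0.52],[0,0,0.56],[0,0,0.59],[0,0,0.62]], "jaw": [0,0,0,0,0,0,0,0,0,0,0,0,0,0,0,0,0,0,0]}'
python3 - <<'E'
from h import *
s=r.read_state();p=s["ee_pos"];q=s["eef_rot"];a=ang(p[None])[0][0]%360;print(p,a,ang(p[None])[1],2*np.degrees(np.arctan2(q[1],q[0])),s["ft_force"])
cv2.imwrite("pics/d_top.png",cv2.resize(eyes.camera("top")[130:340,220:440],None,fx=2.5,fy=2.5))
table(np.arange(218,244,2),p[:2],a)
E
```

```text
time: 6.85
ee_pos: [0.4474, -0.0517, 0.0551]
eef_rot: [0.4, 0.917, -0.002, -0.003]
ft_force: [-1.3, 0.0, 0.9]
width: 0.0003
[ 0.44739924 -0.05173837  0.0551072 ] 216.18717331082172 [0.14013358] 132.87858173132736 [-1.25162249  0.03135623  0.94470847]
218 [0.028,-0.035,0] 0.030
220 [0.059,-0.073,0] 0.064
222 [0.091,-0.109,0] 0.097
224 [0.124,-0.145,0] 0.130
226 [0.158,-0.180,0] 0.164
228 [0.194,-0.213,0] 0.197
230 [0.231,-0.245,0] 0.230
232 [0.269,-0.276,0] 0.264
234 [0.308,-0.305,0] 0.297
236 [0.348,-0.333,0] 0.330
238 [0.389,-0.360,0] 0.364
240 [0.431,-0.385,0] 0.397
242 [0.474,-0.409,0] 0.430
```

View pics/d_top.png

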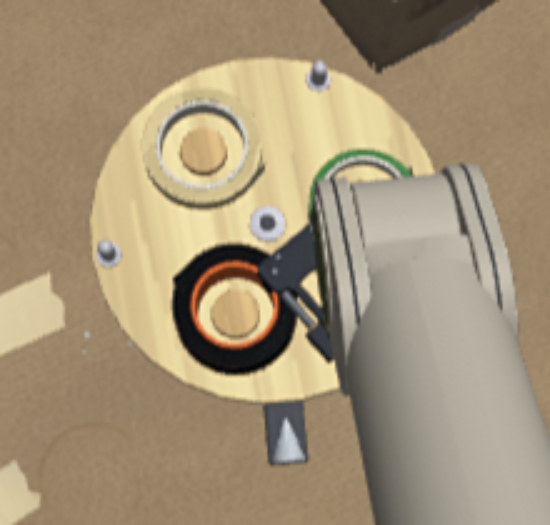

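The top view shows the black roll, with its post at (235,313), nearing the arrow tip at (287,418) in the crop. The pegs are at (105,245) and (318,68), and the cream roll's post is at (205,150).

Run:
```python
from h import *
f=lambda L:[[220+x/2.5,130+y/2.5] for x,y in L]
print("posts",ang(ray("top",f([[235,313],[205,150]]),.044)))
print("pegs",ang(ray("top",f([[105,243],[318,66]]),.064)))
print("tip",ang(ray("top",f([[288,418]]),.022)),"end",ang(ray("top",f([[288,464]]),.006)))
```

```text
posts (array([164.11211356,  43.4905392 ]), array([0.08631939, 0.08236282]))
pegs (array([103.2883585 , -15.89167227]), array([0.13894355, 0.13902952]))
tip (array([-171.47879417]), array([0.16912053])) end (array([-172.51339052]), array([0.20640773]))
```

```bash
python3 -m inch '{"translation": [[0.03,-0.035,0],[0.06,-0.075,0],[0.09,-0.11,0],[0.125,-0.145,0],[0.16,-0.18,0],[0.195,-0.215,0],[0.23,-0.245,0],[0.27,-0.275,0],[0.31,-0.305,0],[0.35,-0.335,0],[0.37,-0.345,0],[0.39,-0.36,0],[0.39,-0.36,0]], "rot": [[0,0,0.03],[0,0,0.06],[0,0,0.1],[0,0,0.13],[0,0,0.16],[0,0,0.2],[0,0,0.23],[0,0,0.26],[0,0,0.3],[0,0,0.33],[0,0,0.35],[0,0,0.36],[0,0,0.36]], "jaw": [0,0,0,0,0,0,0,0,0,0,0,0,0]}'
python3 - <<'E'
from h import *
s=r.read_state();p=s["ee_pos"];a=ang(p[None])[0][0]%360;print(p,a,ang(p[None])[1])
cv2.imwrite("pics/e_top.png",cv2.resize(eyes.camera("top")[140:320,245:405],None,fx=3.333,fy=3.333,interpolation=cv2.INTER_CUBIC))
table(np.arange(237,245,1),p[:2],a)
E
```

```text
time: 8.2
ee_pos: [0.4871, -0.0885, 0.0552]
eef_rot: [0.221, 0.975, -0.002, -0.002]
ft_force: [-0.0, 1.0, -0.3]
width: 0.0003
[ 0.48706069 -0.08853309  0.05524788] 238.43406552296813 [0.14029074]
237 [-0.028,0.021,0] -0.024
238 [-0.007,0.008,0] -0.007
239 [0.013,-0.005,0] 0.009
240 [0.034,-0.017,0] 0.026
241 [0.056,-0.029,0] 0.043
242 [0.077,-0.041,0] 0.059
243 [0.099,-0.052,0] 0.076
244 [0.121,-0.063,0] 0.093
```

View pics/e_top.png

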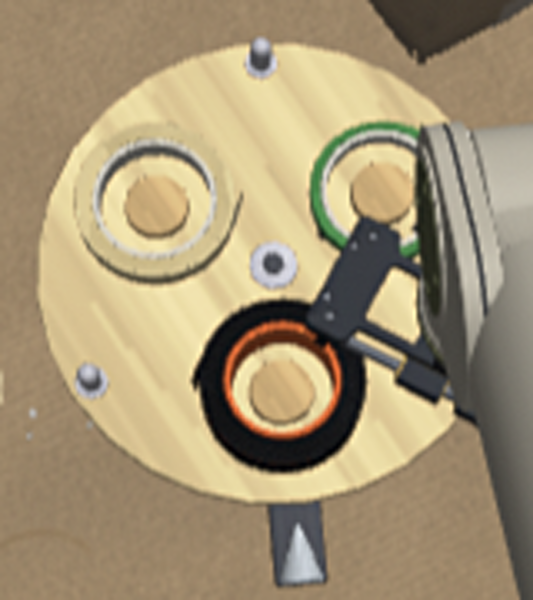

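Now the black roll's post is at (283,391) and the arrow tip is at (300,522). The hub is at (273,264) and the peg tops are at (88,371) and (261,47).

Run:
```python
from h import *
f=lambda L:[[245+x/3.333,140+y/3.333] for x,y in L]
P=ray("top",f([[283,391],[156,205],[381,191]]),.044);print("posts",P[:,:2],P[:,:2].mean(0))
P2=P
print(ang(P,P[:,:2].mean(0)),ang(P))
print("pegs",ang(ray("top",f([[88,371],[261,45]]),.064)))
print("hub",ray("top",f([[273,264]]),.034))
t=ray("top",f([[300,522]]),.022);e=ray("top",f([[301,585]]),.006);print("tip",t,ang(t),ang(t,P[:,:2].mean(0)),"end",ang(e),ang(e,P[:,:2].mean(0)))
```

```text
posts [[ 0.47445382  0.02084595]
 [ 0.59330783  0.10831064]
 [ 0.60926222 -0.03712054]] [0.55900796 0.03067868]
(array([-173.3669147 ,   66.16287823,  -53.45335233]), array([0.08512393, 0.08487168, 0.08439328])) (array([-173.2698254 ,   67.00539446,  -54.40405853]), array([0.08664323, 0.08398386, 0.08377447]))
pegs (array([126.39702902,   5.73939486]), array([0.13923631, 0.13877904]))
hub [[0.55982141 0.0308571  0.034     ]]
tip [[0.39446698 0.00639485 0.022     ]] (array([-171.57044141]), array([0.16784629])) (array([-171.60458751]), array([0.16632329])) end (array([-172.44467544]), array([0.2062536])) (array([-172.47891556]), array([0.2047323]))
```

```bash
python3 -m inch '{"translation": [[0.015,-0.008,0],[0.034,-0.017,0],[0.034,-0.017,0],[0.034,-0.017,0]], "rot": [[0,0,0.01],[0,0,0.026],[0,0,0.026],[0,0,0.026]], "jaw": [0,0,0,0]}'
python3 -m inch '{"translation": [[-0.03,0.02,0],[-0.09,0.06,0],[-0.09,0.06,0],[-0.09,0.06,0.4],[-0.09,0.06,0.9],[-0.09,0.06,1],[-0.09,0.06,1]], "rot": [[0,0,0],[0,0,0],[0,0,0],[0,0,0],[0,0,0],[0,0,0],[0,0,0]], "jaw": [0,0,0,0,0,0,0]}'
python3 -m inch '{"translation": [[0,-0.5,0.3],[0,-1,0.5],[0,-1,0.5],[0,-1,0.5]], "rot": [[0,0,0],[0,0,0],[0,0,0],[0,0,0]], "jaw": [0,0,0,0]}'
python3 -m inch '{"translation": [[0,-0.5,0],[0,-1,0],[0,-1,0],[0,-1,0]], "rot": [[0,0,0],[0,0,0],[0,0,0],[0,0,0]], "jaw": [0,0,0,0]}'
python3 - <<'E'
from h import *
im=eyes.camera("top");cv2.imwrite("pics/f_raw.png",im);cv2.imwrite("pics/f_side.png",eyes.camera("side"))
cv2.imwrite("pics/f_top.png",cv2.resize(im[140:320,245:405],None,fx=3.333,fy=3.333,interpolation=cv2.INTER_CUBIC))
E
```

```text
time: 8.65
ee_pos: [0.4905, -0.0901, 0.0552]
eef_rot: [0.207, 0.978, -0.002, -0.002]
ft_force: [0.5, -0.5, 1.1]
width: 0.0004
time: 9.35
ee_pos: [0.4826, -0.0845, 0.157]
eef_rot: [0.208, 0.978, -0.003, 0.0]
ft_force: [0.3, 0.4, -0.9]
width: 0.0004
time: 9.75
ee_pos: [0.4819, -0.1867, 0.2058]
eef_rot: [0.21, 0.978, -0.003, -0.0]
ft_force: [-0.3, -0.0, -0.8]
width: 0.0004
time: 10.15
ee_pos: [0.4815, -0.2859, 0.2037]
eef_rot: [0.21, 0.978, -0.001, -0.002]
ft_force: [-0.1, 1.2, -0.3]
width: 0.0005
```

View pics/f_top.png

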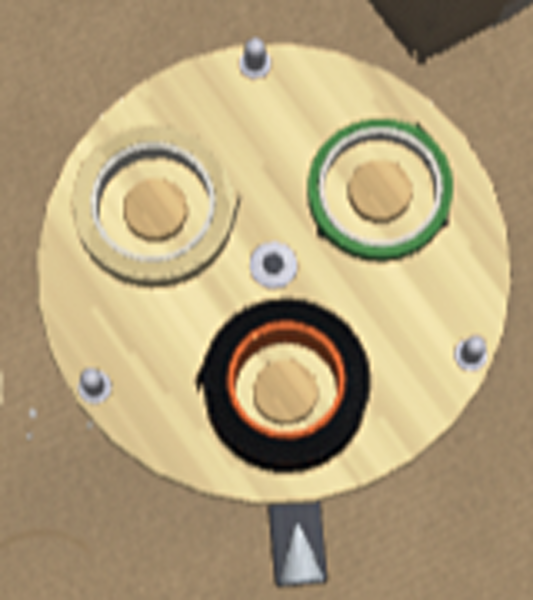

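Everything is visible with the arm clear. The black roll's post is at (287,390), the cream one's at (155,209) and the green one's at (379,190). The peg tops are at (92,376), (254,44) and (473,342), and the arrow tip is at (300,522).

Run:
```python
from h import *
f=lambda L:[[245+x/3.333,140+y/3.333] for x,y in L]
P=ray("top",f([[287,390],[155,209],[379,190]]),.044);c=P[:,:2].mean(0)
G=ray("top",f([[92,376],[254,44],[473,342]]),.064);g=G[:,:2].mean(0)
print("posts",ang(P,c),c,"pegs",ang(G,g),g)
for z,q in ((.022,[300,522]),(.006,[301,585])):
    e=ray("top",f([q]),z);print("arrow",ang(e,c),ang(e,g))
im=cv2.imread("pics/f_raw.png");hsv=cv2.cvtColor(im,cv2.COLOR_BGR2HSV)
roi=np.zeros(im.shape[:2],bool);roi[228:284,300:360]=1
for n,m,z in (("core",(hsv[...,1]>150)&(hsv[...,2]>100),.083),("outer",hsv[...,2]<60,.083)):
    k=circ(ray("top",cv2.convexHull(big(roi&m)),z));print(n,k,ang(k[0][None],c))
# foot direction from the bright arrow cone, and independent arrow in side view
roi[:]=0;roi[290:318,322:346]=1
ct=big(roi&(hsv[...,2]>150)&(hsv[...,1]<40));M=cv2.moments(ct);e=ray("top",[[M["m10"]/M["m00"],M["m01"]/M["m00"]]],.022);print("cone",cv2.boundingRect(ct),ang(e,c),ang(e,g))
```

```text
posts (array([-171.73580368,   67.76887361,  -52.23617506]), array([0.08422222, 0.08464796, 0.08380297])) [0.5585593 0.0304472] pegs (array([ 128.0467463 ,    7.55201029, -112.60673742]), array([0.13879776, 0.13992706, 0.13832245])) [0.56035923 0.03106649]
arrow (array([-171.66107055]), array([0.16584572])) (array([-171.54092262]), array([0.16771681]))
arrow (array([-172.52681587]), array([0.20425727])) (array([-172.42120878]), array([0.20612281]))
core (array([0.47547457, 0.02012731]), np.float64(0.03629524767634527)) (array([-172.91959785]), array([0.08372318]))
outer (array([0.47205779, 0.0210704 ]), np.float64(0.0522409896366046)) (array([-173.81326786]), array([0.08700825]))
cone (331, 297, 11, 18) (array([-172.25781763]), array([0.18913003])) (array([-172.14647546]), array([0.19099735]))
```

View pics/f_side.png

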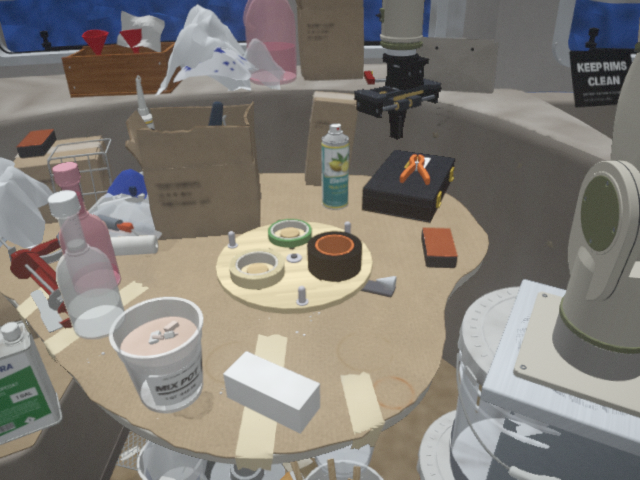

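The side view shows the black roll facing the arrow, with the bystanders in place and the arm clear.

```bash
python3 -c "
from bench import r
print(r.close_job())"
```

```text
the job is handed in; nothing more can be done
None
```

The thickest (black) roll now faces the arrow, and the job is handed in. I turned the platter about 84° counter-clockwise, pushing the peg nearest the robot with closed fingers, then backed off and moved the arm clear. The last move ended at about 10 s, well under the 58 s limit.

**Alignment:** The last picture, taken with the arm clear, put the posts at -172.1° and the pegs at -172.3°. The arrow was at about -172.2°.

**Roll measurements:** These disagreed slightly. The roll's core read -172.9° and its outer edge -173.8°; I trusted the outer edge less, because its dark mask may also catch the roll's side wall. At worst that is about 1.6°, or 2.5 mm at the roll.

**Everything else:** The spray can, carton and sanding block looked unmoved in the side view, and I saw no sign that the rolls were touched. Every wrist force reading I took was under 2 N.

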